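# Wipe the walnut shells off the board

## Robot

A 6-joint arm with a two-finger parallel gripper is mounted at the origin on a cart in front of the work surface, level with it; the furniture and walls round the work are solid. World frame = base frame: x ahead of the robot, y to its left, z up, the work surface at z = 0. Lengths are in m, angles in rad, forces in N, time in s.
With the tool pointing down it reaches from about 0.25 to 0.85 m from the base axis. Payload 12.5 kg.
Tool frame: the origin (TCP) lies at the very end of the fingers, on their centre line; the grasp point (between the pads) lies 19 mm behind it; z points along the fingers, y is the direction in which the jaws open and shut (so a half turn about z gives the same grasp; the last joint's range is limited). The gripper opens to 93 mm and grips with 3 to 60 N. Pads are 15 mm wide; open, the fingers measure 128 mm over their backs; the gripper's body (75 mm by 188 mm) begins 65 mm behind the grasp point.
Start: joints at [1.052, 0.351, 1.652, -0, 1.139, -0.085], TCP at [0.231, 0.499, 0.219] pointing down, gripper open.
Joint ranges: [-2.75, 2.75], [-0.79, 2.1], [0.01, 2.65], [-1.57, 4.71], [0.07, 3.14], [-2.87, 2.87]. Speed limits (rad/s): [2.22, 2.22, 2.79, 3.14, 3.14, 3.14].

## Interface

Orientations are given as a 3x3 rotation matrix whose columns are the frame's x, y, z axes.
In Python, from plant import arm, viewer, order gives the robot as it stands.
- The arm moves only by the tool carry_out, never from a script. Its argument "targets" is a list that holds one entry, the list of rows, each a list of 5 numbers: the shift along the tool's x, y, z in cm, then the turn about the tool's z in rad, then the closure in counts, from 0 (fully open) to 255 (shut). In form: [[[x, y, z, twist, grip], ...]]. A call has 1 to 5 rows; each row shifts and turns the pose as measured when the row begins, along the tool's axes as they then stand; what a row does not reach is not made up. A row lasts 1/10 s, in which the tool goes at most 50 mm and 8.59 degrees, less where a joint would pass 70% of its speed; a pose out of reach is approached as far as the arm can. A call with a gripper value outside its range is refused whole. The fingers move at their own pace and stop on an object; the grip force is fixed at half the most. Time passes only in rows, so rows that do not move let the fingers close. It gives the time, the measured TCP pose, the force and the opening at its end, in the units of the state.
- arm.get_state(): the state, without advancing time (a new reading comes with each control period).
- viewer.snapshot(name): name is "side" or "top"; returns the picture (400x640x3 uint8, red, green, blue); there is no depth.
- viewer.calibration(name): a dict with "camera_matrix" (3x3 intrinsics, pixels), "k1" (the pictures are not rectified: a ray, as slopes to the right and down, at radius r is drawn at 1 + k1 r^2 times it, then the intrinsics apply), "R" (3x3) and "t" (3): a world point X has camera coordinates R X + t. Camera axes: x right, y down, z forward; pixel columns grow to the right and rows downward; lengths in m; the calibration is good to about 2 mm. A picture is of the moment at which its call begins. calibration takes no time and is no camera call.
- order.close_job(): hands the job in, once; it reports no verdict.
The state is a dict: "time": time; "qpos": joint angles; "qvel": joint speeds; "joint_torque": joint torques, N m; "eef_pos": TCP position; "tool_rot": TCP orientation; "ft_force": force on the tool from outside, world axes, zero at the start; "torque": the same for the moment, N m; "opening": finger opening in m.
Only numpy, scipy, OpenCV 4.12 (cv2) and the standard library are available. Lean on these libraries where they do the work, as an engineer would, in place of code of your own. Each camera call takes 0.05 s, during which the arm holds its last target.

## Task

Take the wooden scraper block by its grip and wipe both walnut shell halves off the chopping board into the steel catch tray at its end. Move the shells only with the scraper, never with the robot itself, and leave the scraper standing upright on the board, let go.

Things in the scene. Friction and masses are not known exactly. Their poses are not given: they have to be found in the camera images.
- scraper: Loose wooden scraper, about 0.2 kg, on the worktop left or right of the board. Origin: centre of underside; z up. Foot 120 (x) x 34 (y) x 21 mm high with a flat rubber lip; its long upright faces (+y, -y) do the wiping. On it stands a grip 80 (x) x 22 (y) mm, from 21 to 76 mm above the underside: pinch it from above across its 22 mm (along y). Same either way round.
- board: Fixed board of light wood, 160 (x) x 220 (y) mm, flat rimless top 38 mm above the worktop. Origin: under the middle of the wood, at worktop height; z up. Against its +y end an open steel tray is fixed: opening x -77 to 77, y 114 to 193 mm, floor 5 mm and rim 34 mm above the worktop, so what is pushed over the +y edge drops in. Wire handle at its far side, to y 211 mm.
- shell_a: Loose walnut shell half, a dark brown dome 35 mm across and 16 mm high, 12 g, lying flat side down on the board, at most 35 mm to either side of the board's y axis, its centre at board y -40 to -5 mm. Origin: centre of the flat side; z out through the dome.
- shell_b: A second, equal walnut shell half on the board, at most 35 mm to either side of the board's y axis, its centre nearer the tray at board y 35 to 70 mm. Origin: centre of the flat side; z out through the dome.
Not all that is in view belongs to the job. What is shaped like the scraper but green is not meant.

How it is judged:
By the outcome, as a careful person would: the job done as asked, in the order asked, and still so for the second after the job is handed in, with the robot touching nothing.
It also fails if it takes over 45 s, if anything falls off the work surface, if the arm or the gripper's body presses on something with over 40 N, if the wrist force passes 120 N, or if a joint passes its speed limit or range.

## Working session

There is one attempt and no reset: what is moved stays moved. The work goes in short steps, Python scripts to look and compute and a tool call to move; the robot and the scene stay as the last step left them, time stands still between calls to the robot, and variables do not carry over. Pictures are saved under pics/ and viewed, and the job is handed in when it is done.

Besides the shell and the picture viewer there is one more tool, called after "Request:" as name(argument=value, ...) on one line, values as JSON. carry_out: Moves the arm, as the interface text tells. Its arguments: {"type":"object","properties":{"targets":{"type":"array"}},"required":["targets"]}

```bash
mkdir -p pics; cat > h.py <<'E'
import numpy as np, cv2
from plant import arm, viewer, order
def snap(n,f):
    im=viewer.snapshot(n); cv2.imwrite('pics/'+f,im[:,:,::-1]); return im
def crop(f,x0,y0,x1,y1,s,o):
    im=cv2.imread('pics/'+f)[y0:y1,x0:x1]; cv2.imwrite('pics/'+o,cv2.resize(im,None,fx=s,fy=s,interpolation=cv2.INTER_CUBIC))
def ray(n,u,v):
    c=viewer.calibration(n);K=np.array(c['camera_matrix']);R=np.array(c['R']);t=np.array(c['t'])
    p=cv2.undistortPoints(np.array([[[u,v]]],float),K,np.array([c['k1'],0,0,0.]))[0,0]
    return -R.T@t, R.T@np.array([p[0],p[1],1])
def pz(n,u,v,z):
    o,d=ray(n,u,v); return o+d*(z-o[2])/d[2]
def proj(n,X):
    c=viewer.calibration(n)
    p,_=cv2.projectPoints(np.array(X,float).reshape(-1,3),cv2.Rodrigues(np.array(c['R']))[0],np.array(c['t'],float),np.array(c['camera_matrix']),np.array([c['k1'],0,0,0.]))
    return p[:,0]
def st():
    s=arm.get_state(); print({k:np.round(s[k],4).tolist() for k in('time','qpos','eef_pos','tool_rot','ft_force','opening')})
E
python3 - <<'E'
from h import *
snap('top','t0.png');snap('side','s0.png');st()
for n in('top','side'):print(viewer.calibration(n))
E
```

```text
{'time': 0.1, 'qpos': [1.0524, 0.3512, 1.6523, 0.0, 1.1391, -0.0846], 'eef_pos': [0.231, 0.4988, 0.2182], 'tool_rot': [[-0.9074, 0.4203, -0.0005], [0.4203, 0.9074, -0.0008], [0.0001, -0.001, -1.0]], 'ft_force': [0.2154, -0.4795, 0.3589], 'opening': 0.093}
{'camera_matrix': array([[404.54103966,   0.        , 314.18360721],
       [  0.        , 404.54103966, 199.76830459],
       [  0.        ,   0.        ,   1.        ]]), 'k1': 0.015112107822488261, 'R': array([[-0.07248374, -0.99736777,  0.00190792],
       [-0.96528251,  0.06967037, -0.25174532],
       [ 0.25094974, -0.02008912, -0.96779164]]), 't': array([0.2067537 , 0.47690097, 1.40516282])}
{'camera_matrix': array([[517.47925693,   0.        , 326.06385357],
       [  0.        , 517.47925693, 200.86654648],
       [  0.        ,   0.        ,   1.        ]]), 'k1': -0.13625453293126225, 'R': array([[ 0.99802271, -0.0625993 , -0.00565728],
       [-0.04666534, -0.67766321, -0.73389027],
       [ 0.04210729,  0.73270315, -0.67924449]]), 't': array([-0.47247672,  0.18061116,  1.57595643])}
```

View pics/t0.png

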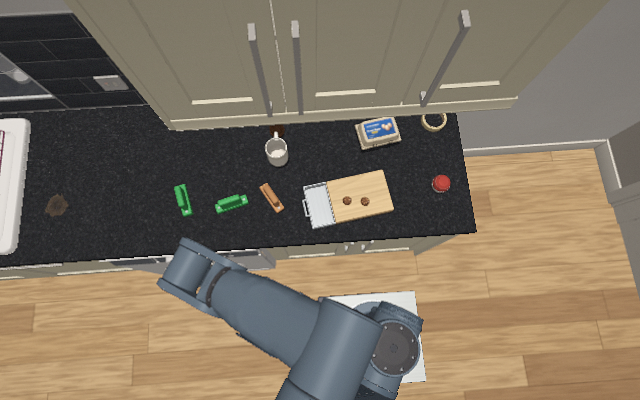

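View pics/s0.png

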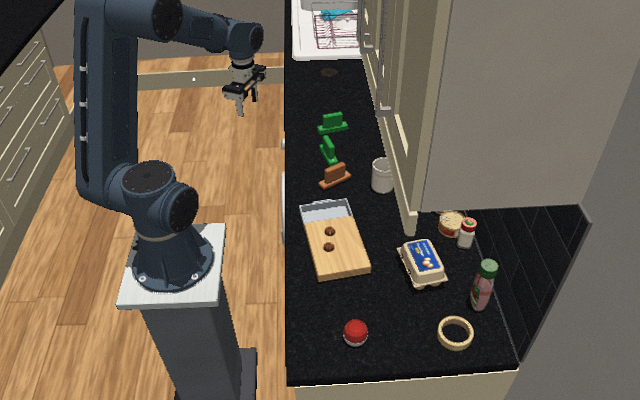

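Scraper candidates in the top view are brown at (272,197), green at (183,199) and green at (231,203). The brown wooden one fits, because the task rules out green. The shells are at about (347,201) and (365,201), with the tray at the board's left end. I'll enlarge to confirm.

```bash
python3 - <<'E'
from h import *
crop('t0.png',250,160,410,240,5,'t0c.png');crop('s0.png',290,150,390,290,4.2,'s0c.png')
E
```

```text
(no output)
```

View pics/t0c.png

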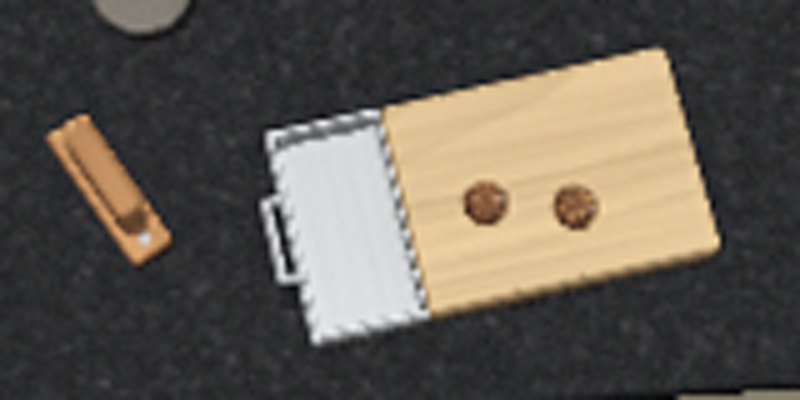

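View pics/s0c.png

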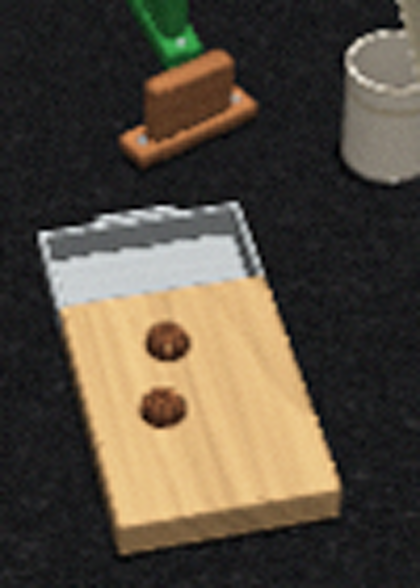

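```bash
cat > m.py <<'E'
from h import *
from scipy.optimize import least_squares
T=lambda p:(250+p[0]/5-.4,160+p[1]/5-.4)
S=lambda p:(290+p[0]/4.2-.4,150+p[1]/4.2-.4)
def fit(obs,x0):
    # obs: (cam,px,local)
    def f(x):
        c,s=np.cos(x[2]),np.sin(x[2]);r=[]
        for n,p,l in obs:
            X=[x[0]+c*l[0]-s*l[1],x[1]+s*l[0]+c*l[1],l[2]]
            r+=list(proj(n,X)[0]-p)
        return np.array(r)
    q=least_squares(f,x0,loss='soft_l1');return q.x,f(q.x).round(1)
if __name__=='__main__':
    b=[('top',T(p),l) for p,l in [((384,105),(80,110,38)),((662,48),(80,-110,38)),((720,243),(-80,-110,38)),((428,317),(-80,110,38))]]
    b+=[('side',S(p),l) for p,l in [((60,310),(-80,110,38)),((120,525),(-80,-110,38)),((340,487),(80,-110,38)),((265,277),(80,110,38))]]
    b=[(n,p,np.array(l)/1e3) for n,p,l in b]
    x,r=fit(b,[.5,0,0.1]);print('board',x,r)
    c,s=np.cos(x[2]),np.sin(x[2]);R=np.array([[c,-s],[s,c]])
    for nm,pt,ps in [('a',(577,206),(163,406)),('b',(485,203),(167,341))]:
        for X in (pz('top',*T(pt),.046),pz('side',*S(ps),.046)):
            print(nm,X[:2],'board',R.T@(X[:2]-x[:2]))
    g=[('top',T(p),l) for p,l in [((48,133),(60,17,21)),((85,115),(60,-17,21)),((172,240),(-60,-17,21))]]
    g+=[('side',S(p),l) for p,l in [((119,142),(-60,17,21)),((257,100),(60,-17,21)),((140,155),(-60,-17,21))]]
    g=[(n,p,np.array(l)/1e3) for n,p,l in g]
    for t0 in (0.5,-.5):print('scr',*fit(g,[.5,.2,t0]))
E
python3 m.py
```

```text
board [0.50398537 0.00227958 0.1511372 ] [-0.7  0.1  0.7 -0.9  0.6  0.6  0.6 -1.2 -0.3 -1.5 -0.7  0.2  0.6 -0.1
 -0.2 -1.4]
a [ 0.47715453 -0.01372953] board [-0.02893534 -0.0117869 ]
a [ 0.4796341  -0.01747846] board [-0.0270485  -0.01586643]
b [0.48425973 0.05320961] board [-0.01183262  0.05331939]
b [0.48681716 0.04663909] board [-0.01029362  0.04643872]
scr [0.52315539 0.32848789 0.54138538] [-0.2  0.7 -0.  -0.7  0.4 -0.4 -0.5 -2.   0.   0.5  0.   0.2]
scr [0.52315539 0.32848789 0.54138536] [-0.2  0.7 -0.  -0.7  0.4 -0.4 -0.5 -2.   0.   0.5  0.   0.2]
```

```bash
cat >> h.py <<'E'
def go(x,y,z,yaw,n=5):
    s=arm.get_state();R=np.array(s['tool_rot']);p=np.array(s['eef_pos'])
    d=R.T@(np.array([x,y,z])-p)*100
    ya=np.arctan2(R[1,1],R[0,1]); tw=-((yaw+np.pi/2-ya+np.pi/2)%np.pi-np.pi/2)
    print('t',round(s['time'],2),'p',p.round(4),'open',round(float(s['opening']),4),'f',np.round(s['ft_force'],1),'q',np.round(s['qpos'],2),'tilt',R[:2,2].round(4),'yaw',round(ya-np.pi/2,4),'\nd_tool cm',d.round(2),'twist',round(tw,4))
E
python3 - <<'E'
from h import *
for u,v in((231,200),(183,195),(277,140),(277,160)):
  print(pz('top',u,v,.07)[:2])
print(pz('top',277,160,0),[pz('top',170,128,z) for z in(.4,.6)])
go(.523,.328,.15,.541)
E
```

```text
[0.50888368 0.47037079]
[0.5399444  0.64214114]
[0.72869576 0.29397371]
[0.64944977 0.29791899]
[0.67560823 0.30272151 0.        ] [array([0.6456694 , 0.57770462, 0.4       ]), array([0.54878542, 0.50795588, 0.6       ])]
t 0.1 p [0.231  0.4988 0.2182] open 0.093 f [ 0.2 -0.5  0.4] q [ 1.05  0.35  1.65  0.    1.14 -0.08] tilt [-0.0005 -0.0008] yaw -0.4338 
d_tool cm [-33.68  -3.22   6.82] twist -0.9748
```

Request:
carry_out(targets=[[[-4.5, -0.4, 0, 0, 60], [-4.5, -0.4, 0, 0, 60], [-4.5, -0.4, 0, 0, 60], [-4.5, -0.4, 0, 0, 60], [-4.5, -0.4, 0, 0, 60]]])

```text
time: 0.6
eef_pos: [0.4287, 0.3847, 0.2168]
tool_rot: [[-0.911, 0.413, -0.003], [0.413, 0.911, -0.002], [0.002, -0.003, -1.0]]
ft_force: [0.3, 0.4, -1.1]
opening: 0.0711
```

Request:
carry_out(targets=[[[0, 0, 0, -0.14, 60], [0, 0, 0, -0.14, 60], [0, 0, 0, -0.14, 60], [0, 0, 0, -0.14, 60], [0, 0, 0, -0.14, 60]]])

```text
time: 1.1
eef_pos: [0.4336, 0.3799, 0.2145]
tool_rot: [[-0.958, -0.287, -0.005], [-0.287, 0.958, -0.005], [0.006, -0.003, -1.0]]
ft_force: [-0.2, 0.1, 0.6]
opening: 0.0711
```

```bash
python3 - <<'E'
from h import *
go(.523,.328,.15,.541)
E
```

```text
t 1.1 p [0.4336 0.3799 0.2145] open 0.0711 f [-0.2  0.1  0.6] q [ 0.64  0.41  1.58 -0.    1.16 -1.22] tilt [-0.0053 -0.0047] yaw 0.291 
d_tool cm [-7.11 -7.51  6.42] twist -0.25
```

Request:
carry_out(targets=[[[-3.5, -3.7, 1, 0, 60], [-3.5, -3.7, 1, 0, 60], [0, 0, 0, -0.125, 60], [0, 0, 0, -0.125, 60], [0, 0, 0, 0, 60]]])

```text
time: 1.6
eef_pos: [0.5227, 0.328, 0.192]
tool_rot: [[-0.85, -0.528, -0.008], [-0.527, 0.85, -0.006], [0.01, -0.001, -1.0]]
ft_force: [0.0, 0.5, 0.1]
opening: 0.0713
```

```bash
python3 - <<'E'
from h import *
go(.523,.328,.15,.541)
snap('top','t1.png');snap('side','s1.png')
crop('t1.png',200,140,340,240,5,'t1c.png');crop('s1.png',270,60,410,220,3.7,'s1c.png')
E
```

```text
t 1.6 p [0.5227 0.328  0.192 ] open 0.0713 f [0.  0.5 0.1] q [ 0.49  0.5   1.49 -0.    1.16 -1.64] tilt [-0.0079 -0.0059] yaw 0.5557 
d_tool cm [-0.07 -0.01  4.2 ] twist 0.0147
```

View pics/s1c.png

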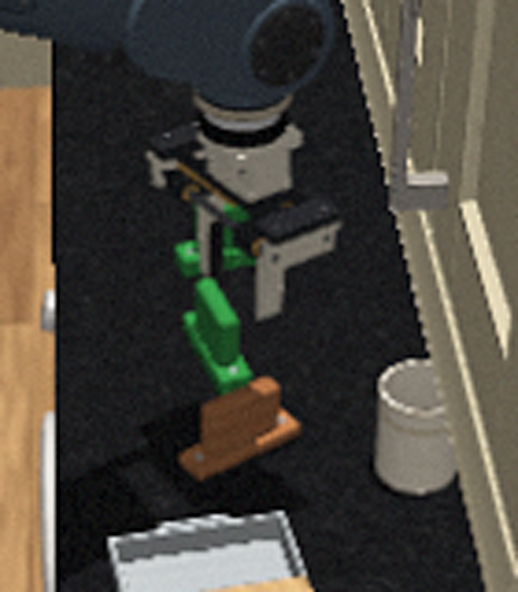

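View pics/t1c.png

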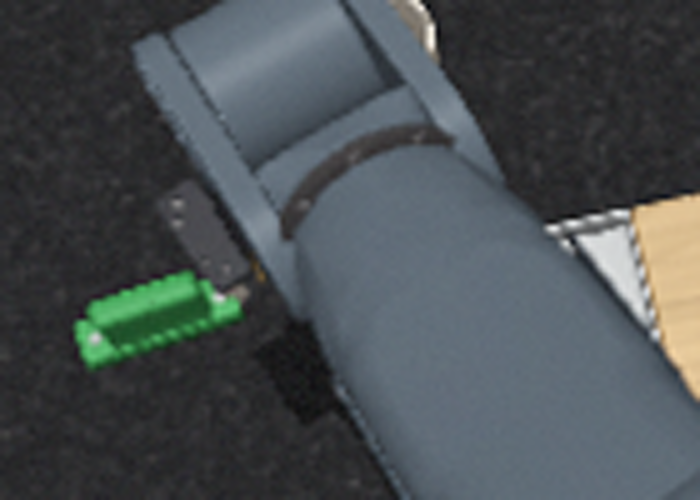

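```bash
python3 - <<'E'
from h import *
im=cv2.imread('pics/s0.png');it=cv2.imread('pics/t0.png')
x,y,a=.5232,.3285,.5414;c,s=np.cos(a),np.sin(a)
def box(hx,hy,z):return [[x+c*u-s*v,y+s*u+c*v,z] for u,v in((hx,hy),(-hx,hy),(-hx,-hy),(hx,-hy))]
out=[]
for n,i,(u0,v0,u1,v1) in(('side',im,(300,150,370,200)),('top',it,(245,170,305,220))):
  k=6;b=cv2.resize(i[v0:v1,u0:u1],None,fx=k,fy=k,interpolation=cv2.INTER_CUBIC)
  for B,col in((box(.06,.017,0),(255,255,0)),(box(.06,.017,.021),(0,255,0)),(box(.04,.011,.076),(0,0,255))):
    p=(proj(n,B)-[u0,v0]+.5)*k;cv2.polylines(b,[p.astype(int)],True,col,1)
  out.append(cv2.resize(b,(400,300)))
cv2.imwrite('pics/ov.png',np.hstack(out))
print(pz('top',248,200,.02))
E
```

```text
[0.5180305  0.41685921 0.02      ]
```

View pics/ov.png

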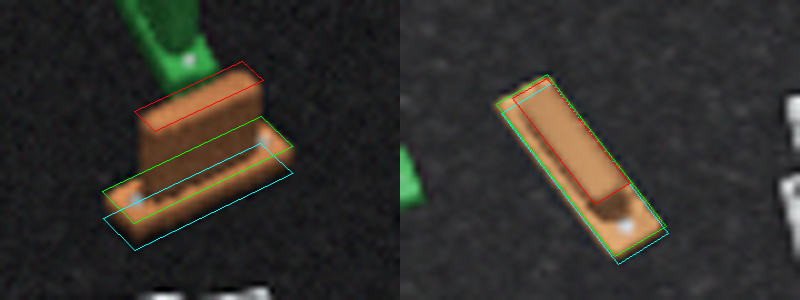

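The side crop confirms a brown scraper, with the model overlay within about 1 px. Going down on it.

Request:
carry_out(targets=[[[0.0, -0.2, 3.5, 0.015, 100], [0, 0, 3.5, 0, 100], [0, 0, 3.0, 0, 100], [0, 0, 2.0, 0, 100], [0, 0, 0, 0, 100]]])

```text
time: 2.2
eef_pos: [0.522, 0.3282, 0.0703]
tool_rot: [[-0.867, -0.498, -0.004], [-0.498, 0.867, -0.004], [0.005, -0.001, -1.0]]
ft_force: [-1.1, -0.6, -0.1]
opening: 0.0563
```

```bash
python3 - <<'E'
from h import *
go(.523,.3265,.031,.541)
snap('side','s2.png')
crop('s2.png',290,80,390,200,5,'s2c.png')
E
```

```text
t 2.2 p [0.522  0.3282 0.0703] open 0.0563 f [-1.1 -0.6 -0.1] q [ 0.49  0.65  1.58 -0.    0.92 -1.6 ] tilt [-0.0042 -0.0035] yaw 0.5209 
d_tool cm [-0.02 -0.19  3.93] twist -0.0201
```

View pics/s2c.png

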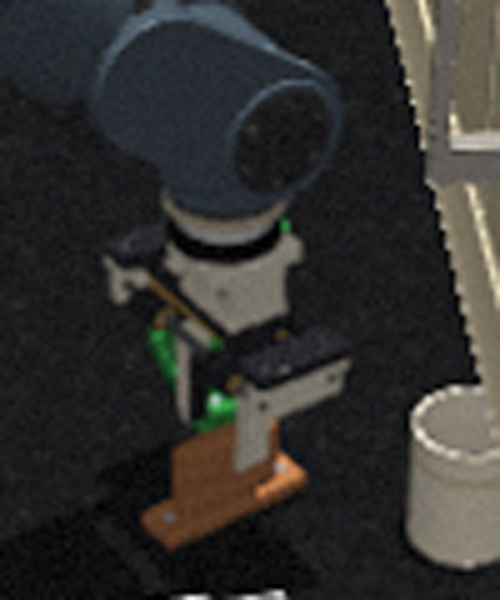

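The fingers straddle the grip, with their midpoint at crop (220,405) and the grip centre at about (225,430). The green blocks are clear. Continuing down.

Request:
carry_out(targets=[[[0, -0.15, 1.5, -0.02, 100], [0, 0, 1.5, 0, 100], [0, 0, 0.9, 0, 100], [0, 0, 0, 0, 100]]])

```text
time: 2.65
eef_pos: [0.5248, 0.3283, 0.0331]
tool_rot: [[-0.857, -0.515, 0.002], [-0.515, 0.857, -0.0], [-0.002, -0.001, -1.0]]
ft_force: [-1.1, 0.4, -0.7]
opening: 0.0564
```

```bash
python3 - <<'E'
from h import *
go(.523,.3265,.031,.541)
E
```

```text
t 2.65 p [0.5248 0.3283 0.0331] open 0.0564 f [-1.1  0.4 -0.7] q [ 0.48  0.7   1.59 -0.    0.85 -1.63] tilt [ 0.0019 -0.0003] yaw 0.5409 
d_tool cm [ 0.25 -0.06  0.21] twist -0.0001
```

Request:
carry_out(targets=[[[0.2, 0, 0, 0, 255], [0, 0, 0, 0, 255], [0, 0, 0, 0, 255], [0, 0, 0, 0, 255], [0, 0, 0, 0, 255]]])

```text
time: 3.15
eef_pos: [0.5237, 0.3278, 0.0346]
tool_rot: [[-0.858, -0.514, 0.004], [-0.514, 0.858, 0.001], [-0.004, -0.001, -1.0]]
ft_force: [-2.0, 1.1, -3.1]
opening: 0.0215
```

```bash
python3 - <<'E'
from h import *
go(.523,.3265,.15,.541)
E
```

```text
t 3.15 p [0.5237 0.3278 0.0346] open 0.0215 f [-2.   1.1 -3.1] q [ 0.48  0.7   1.59 -0.    0.85 -1.63] tilt [0.0037 0.0011] yaw 0.5403 
d_tool cm [  0.08  -0.09 -11.54] twist -0.0007
```

Request:
carry_out(targets=[[[0, 0, -3, 0, 255], [0, 0, -4, 0, 255], [0, 0, -4, 0, 255], [0, 0, 0, 0, 255]]])

```text
time: 3.55
eef_pos: [0.522, 0.3269, 0.1464]
tool_rot: [[-0.857, -0.515, -0.0], [-0.515, 0.857, -0.002], [0.001, -0.001, -1.0]]
ft_force: [-0.1, 0.4, -2.2]
opening: 0.0219
```

```bash
python3 - <<'E'
from h import *
b=np.array([.504,.0023]);a=.151;R=np.array([[np.cos(a),-np.sin(a)],[np.sin(a),np.cos(a)]])
for l in((-.015,-.068),(-.015,.11),(-.015,0)):print(l,b+R@l)
X=b+R@np.array([-.015,-.068])
go(*X,.15,a)
snap('side','s3.png')
crop('s3.png',290,60,390,200,4,'s3c.png')
E
```

```text
(-0.015, -0.068) [ 0.49939971 -0.06718264]
(-0.015, 0.11) [0.47262373 0.10879192]
(-0.015, 0) [4.89170683e-01 4.35975700e-05]
t 3.55 p [0.522  0.3269 0.1464] open 0.0219 f [-0.1  0.4 -2.2] q [ 0.48  0.55  1.54 -0.    1.06 -1.63] tilt [-0.0005 -0.0016] yaw 0.5405 
d_tool cm [ 22.22 -32.62  -0.29] twist 0.3895
```

View pics/s3c.png

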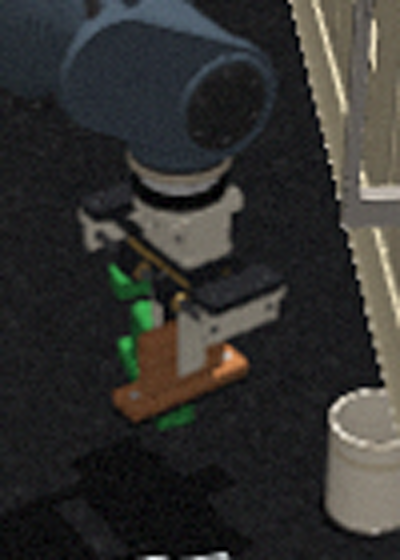

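The scraper is held level at crop (180,375) and is off the worktop. Now turn it to the board yaw.

Request:
carry_out(targets=[[[0, 0, 0, 0.13, 255], [0, 0, 0, 0.13, 255], [0, 0, 0, 0.13, 255], [0, 0, 0, 0, 255]]])

```text
time: 4.0
eef_pos: [0.5181, 0.3245, 0.1373]
tool_rot: [[-0.991, -0.136, -0.012], [-0.136, 0.991, -0.008], [0.013, -0.006, -1.0]]
ft_force: [0.7, -0.7, -3.4]
opening: 0.0214
```

```bash
python3 - <<'E'
from h import *
go(.4994,-.0672,.15,.151)
E
```

```text
t 4.0 p [0.5181 0.3245 0.1373] open 0.0214 f [ 0.7 -0.7 -3.4] q [ 0.48  0.56  1.55 -0.    1.05 -1.22] tilt [-0.0117 -0.0078] yaw 0.1369 
d_tool cm [  7.21 -38.55  -0.94] twist -0.0141
```

Request:
carry_out(targets=[[[0.9, -4.8, -0.2, 0, 255], [0.9, -4.8, -0.2, 0, 255], [0.9, -4.8, -0.2, 0, 255], [0.9, -4.8, -0.2, 0, 255], [0.9, -4.8, -0.2, 0, 255]]])

```text
time: 4.5
eef_pos: [0.5049, 0.0779, 0.143]
tool_rot: [[-0.986, -0.166, -0.02], [-0.166, 0.986, -0.009], [0.021, -0.006, -1.0]]
ft_force: [1.0, -0.1, -2.3]
opening: 0.0222
```

```bash
python3 - <<'E'
from h import *
go(.4994,-.0672,.13,.151)
E
```

```text
t 4.5 p [0.5049 0.0779 0.143 ] open 0.0222 f [ 1.  -0.1 -2.3] q [ 0.07  0.39  1.81 -0.01  0.96 -1.67] tilt [-0.0197 -0.0095] yaw 0.1666 
d_tool cm [  2.91 -14.21   1.45] twist 0.0156
```

Request:
carry_out(targets=[[[0.7, -3.5, 0, 0, 255], [0.7, -3.5, 0, 0, 255], [0.7, -3.5, 0, 0.015, 255], [0.7, -3.5, 0, 0, 255], [0, 0, 0, 0, 255]]])

```text
time: 5.0
eef_pos: [0.4967, -0.0753, 0.1402]
tool_rot: [[-0.986, -0.168, -0.027], [-0.167, 0.986, -0.009], [0.028, -0.005, -1.0]]
ft_force: [0.8, 1.3, -2.9]
opening: 0.0216
```

```bash
python3 - <<'E'
from h import *
go(.4994,-.0672,.085,.151)
for n in('top','side'):snap(n,n+'4.png')
crop('side4.png',280,150,400,300,4,'s4c.png')
E
```

```text
t 5.0 p [ 0.4967 -0.0753  0.1402] open 0.0216 f [ 0.8  1.3 -2.9] q [-0.23  0.38  1.83 -0.02  0.96 -1.96] tilt [-0.0265 -0.0094] yaw 0.1683 
d_tool cm [-0.56  0.78  5.5 ] twist 0.0173
```

View pics/s4c.png

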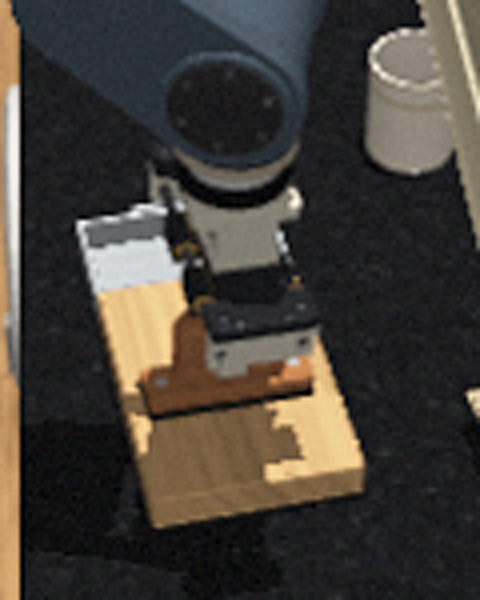

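Request:
carry_out(targets=[[[-0.4, 0.4, 1.5, 0.017, 255], [0, 0, 1.5, 0, 255], [0, 0, 1.5, 0, 255], [0, 0, 0.8, 0, 255], [0, 0, 0, 0, 255]]])

```text
time: 5.6
eef_pos: [0.498, -0.0629, 0.0836]
tool_rot: [[-0.986, -0.164, -0.029], [-0.164, 0.986, -0.007], [0.03, -0.002, -1.0]]
ft_force: [0.1, 0.1, -2.2]
opening: 0.0222
```

```bash
python3 - <<'E'
from h import *
go(.4994,-.0672,.0726,.151)
E
```

```text
t 5.6 p [ 0.498  -0.0629  0.0836] open 0.0222 f [ 0.1  0.1 -2.2] q [-0.21  0.47  1.87 -0.02  0.83 -1.93] tilt [-0.0292 -0.0074] yaw 0.165 
d_tool cm [-0.1  -0.45  1.1 ] twist 0.014
```

Request:
carry_out(targets=[[[0, -0.5, 0.4, 0.014, 255], [0, 0, 0.4, 0, 255], [0, 0, 0.2, 0, 255], [0, 0, 0, 0, 255]]])

```text
time: 6.0
eef_pos: [0.4993, -0.0676, 0.0744]
tool_rot: [[-0.988, -0.152, -0.028], [-0.152, 0.988, -0.008], [0.029, -0.003, -1.0]]
ft_force: [0.3, -0.0, -2.5]
opening: 0.0221
```

```bash
python3 - <<'E'
from h import *
go(.4994,-.0672,.0726,.151)
snap('side','s5.png')
crop('s5.png',280,150,400,300,4,'s5c.png')
E
```

```text
t 6.0 p [ 0.4993 -0.0676  0.0744] open 0.0221 f [ 0.3 -0.  -2.5] q [-0.22  0.49  1.87 -0.02  0.81 -1.93] tilt [-0.0277 -0.0077] yaw 0.1523 
d_tool cm [-0.02  0.04  0.18] twist 0.0013
```

View pics/s5c.png

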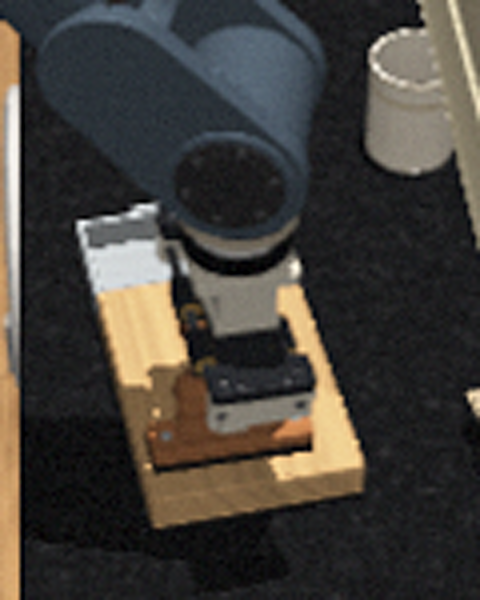

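Request:
carry_out(targets=[[[0, 0, 0.2, 0, 255], [0, 0, 0.1, 0, 255], [0, 0, 0, 0, 255]]])

```text
time: 6.35
eef_pos: [0.4991, -0.0679, 0.0733]
tool_rot: [[-0.988, -0.152, -0.027], [-0.152, 0.988, -0.008], [0.028, -0.004, -1.0]]
ft_force: [-0.4, -0.4, -2.9]
opening: 0.022
```

Request:
carry_out(targets=[[[0, 0, 0.3, 0, 255], [0, 0, 0.2, 0, 255], [0, 0, 0, 0, 255]]])

```text
time: 6.65
eef_pos: [0.4996, -0.0682, 0.0722]
tool_rot: [[-0.988, -0.152, -0.025], [-0.151, 0.988, -0.009], [0.026, -0.005, -1.0]]
ft_force: [-0.1, -0.2, -2.8]
opening: 0.0219
```

Request:
carry_out(targets=[[[0, 0, 0.4, 0, 255], [0, 0, 0.3, 0, 255]]])

```text
time: 6.85
eef_pos: [0.5015, -0.0683, 0.0697]
tool_rot: [[-0.988, -0.151, -0.021], [-0.151, 0.989, -0.009], [0.022, -0.005, -1.0]]
ft_force: [-14.7, 6.2, 43.5]
opening: 0.0221
```

Request:
carry_out(targets=[[[0, 0, -0.2, 0, 255], [0, 0, 0, 0, 255]]])

```text
time: 7.05
eef_pos: [0.5021, -0.0683, 0.0723]
tool_rot: [[-0.988, -0.151, -0.019], [-0.151, 0.989, -0.009], [0.02, -0.006, -1.0]]
ft_force: [0.7, 0.5, -3.2]
opening: 0.0219
```

```bash
python3 - <<'E'
from h import *
go(.4726,.1088,.072,.151)
E
```

```text
t 7.05 p [ 0.5021 -0.0683  0.0723] open 0.0219 f [ 0.7  0.5 -3.2] q [-0.22  0.49  1.87 -0.02  0.8  -1.93] tilt [-0.0192 -0.0088] yaw 0.1513 
d_tool cm [ 0.25 17.95 -0.07] twist 0.0003
```

Request:
carry_out(targets=[[[0, 1, 0, 0, 255], [0, 1, 0, 0, 255], [0, 1, 0, 0, 255], [0, 1, 0, 0, 255], [0, 1, 0, 0, 255]]])

```text
time: 7.55
eef_pos: [0.4932, -0.0152, 0.0702]
tool_rot: [[-0.988, -0.15, -0.021], [-0.15, 0.989, -0.009], [0.022, -0.005, -1.0]]
ft_force: [0.5, 0.3, -3.1]
opening: 0.0217
```

```bash
python3 - <<'E'
from h import *
go(.4726,.1088,.072,.151)
snap('side','s6.png')
crop('s6.png',280,150,400,300,4,'s6c.png')
E
```

```text
t 7.55 p [ 0.4932 -0.0152  0.0702] open 0.0217 f [ 0.5  0.3 -3.1] q [-0.12  0.48  1.9  -0.02  0.78 -1.83] tilt [-0.0213 -0.0086] yaw 0.1504 
d_tool cm [ 0.18 12.56 -0.24] twist -0.0006
```

View pics/s6c.png

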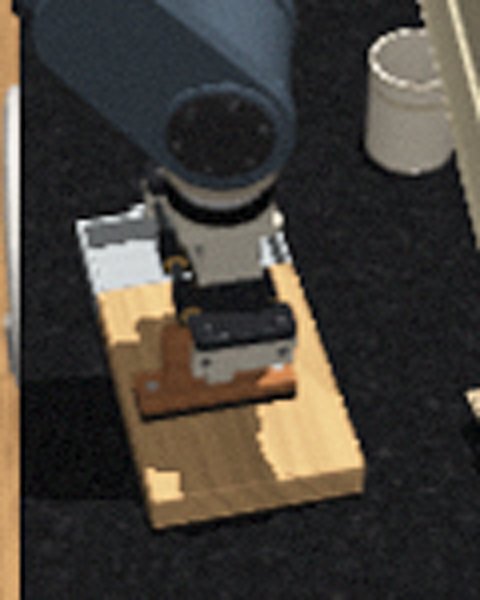

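No shell was left behind. Keep wiping.

Request:
carry_out(targets=[[[0.05, 1, 0, 0, 255], [0.05, 1, 0, 0, 255], [0.05, 1, 0, 0, 255], [0.05, 1, 0, 0, 255], [0, 1, 0, 0, 255]]])

```text
time: 8.1
eef_pos: [0.4826, 0.039, 0.07]
tool_rot: [[-0.988, -0.15, -0.021], [-0.15, 0.989, -0.008], [0.022, -0.005, -1.0]]
ft_force: [-0.2, -0.0, -2.7]
opening: 0.0214
```

```bash
python3 - <<'E'
from h import *
go(.4726,.1088,.072,.151)
snap('side','s7.png');snap('top','t7.png')
crop('s7.png',280,150,400,300,4,'s7c.png')
crop('t7.png',280,160,400,240,5,'t7c.png')
E
```

```text
t 8.1 p [0.4826 0.039  0.07  ] open 0.0214 f [-0.2 -0.  -2.7] q [-0.01  0.46  1.92 -0.01  0.78 -1.72] tilt [-0.0214 -0.0084] yaw 0.1508 
d_tool cm [-0.05  7.05 -0.24] twist -0.0002
```

View pics/s7c.png

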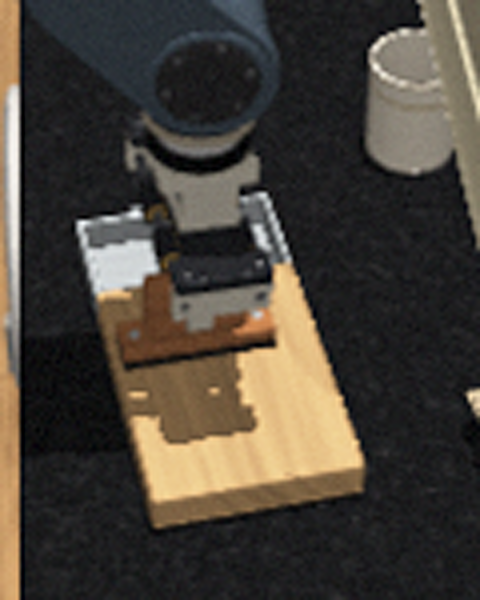

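Request:
carry_out(targets=[[[0, 1.2, 0, 0, 255], [0, 1.2, 0, 0, 255], [0, 1.2, 0, 0, 255], [0, 1.2, 0, 0, 255], [0, 1.2, -0.05, 0, 255]]])

```text
time: 8.7
eef_pos: [0.4732, 0.1024, 0.0703]
tool_rot: [[-0.988, -0.15, -0.021], [-0.15, 0.989, -0.008], [0.022, -0.005, -1.0]]
ft_force: [0.2, 0.2, -3.2]
opening: 0.0218
```

```bash
python3 - <<'E'
from h import *
go(.4726,.1088,.072,.151)
snap('side','s8.png')
crop('s8.png',280,150,400,300,4,'s8c.png')
E
```

```text
t 8.7 p [0.4732 0.1024 0.0703] open 0.0218 f [ 0.2  0.2 -3.2] q [ 0.12  0.46  1.92 -0.01  0.78 -1.59] tilt [-0.0209 -0.0084] yaw 0.1504 
d_tool cm [-0.03  0.64 -0.17] twist -0.0006
```

View pics/s8c.png

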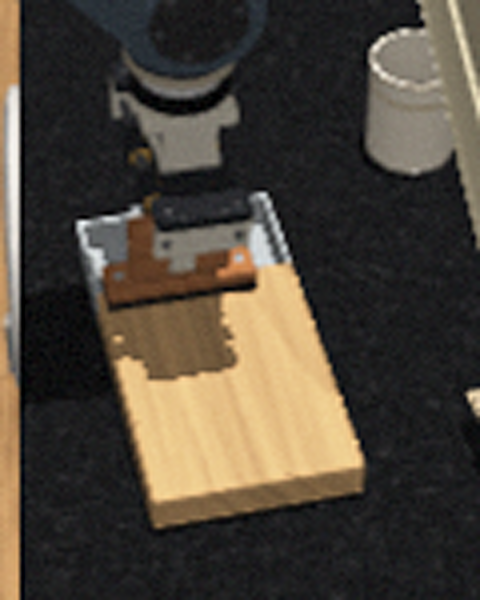

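Request:
carry_out(targets=[[[0, 0.9, -0.05, 0, 255], [0, 0, 0, 0, 255]]])

```text
time: 8.95
eef_pos: [0.4713, 0.1142, 0.0708]
tool_rot: [[-0.988, -0.151, -0.021], [-0.151, 0.988, -0.008], [0.022, -0.005, -1.0]]
ft_force: [-0.4, -0.3, -3.2]
opening: 0.022
```

Request:
carry_out(targets=[[[0, -2, -0.1, 0, 255], [0, -3, -0.1, 0, 255], [0, -3, 0, 0, 255], [0, -3, 0, 0, 255], [0, 0, 0, 0, 255]]])

```text
time: 9.45
eef_pos: [0.4888, 0.0019, 0.0735]
tool_rot: [[-0.988, -0.154, -0.02], [-0.154, 0.988, -0.008], [0.021, -0.005, -1.0]]
ft_force: [0.8, 0.5, -2.4]
opening: 0.022
```

```bash
python3 - <<'E'
from h import *
go(.489,-.02,.071,.151)
snap('side','s9.png');snap('top','t9.png')
crop('s9.png',280,150,400,300,4,'s9c.png')
crop('t9.png',280,160,400,240,6,'t9c.png')
E
```

```text
t 9.45 p [0.4888 0.0019 0.0735] open 0.022 f [ 0.8  0.5 -2.4] q [-0.09  0.46  1.91 -0.01  0.79 -1.8 ] tilt [-0.0204 -0.0084] yaw 0.155 
d_tool cm [ 0.32 -2.17  0.27] twist 0.004
```

View pics/s9c.png

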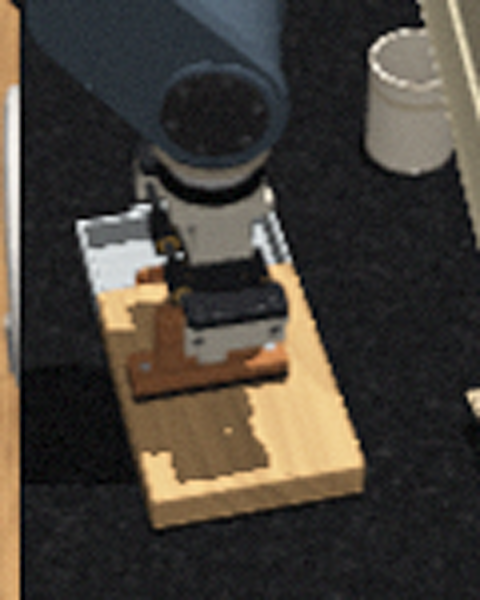

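View pics/t9c.png

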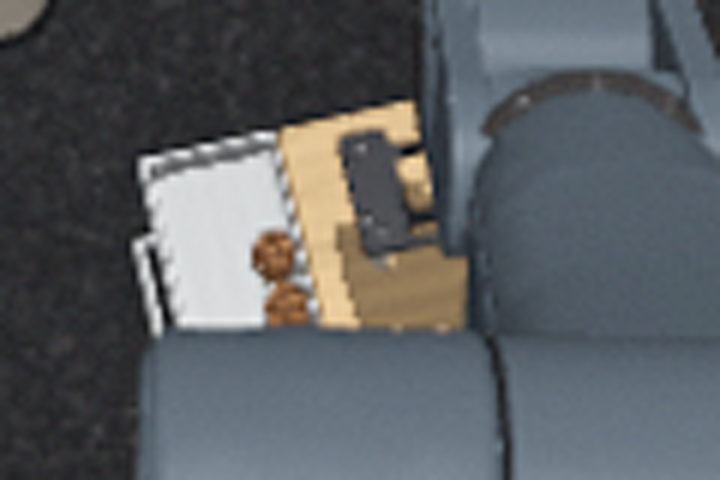

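```bash
python3 - <<'E'
from h import *
b=np.array([.504,.0023]);a=.151;R=np.array([[np.cos(a),-np.sin(a)],[np.sin(a),np.cos(a)]])
for c in((273,255),(288,305)):
  for z in(.012,.03,.046):
    print(c,z,(R.T@(pz('top',280+c[0]/6,160+c[1]/6,z)[:2]-b)*1e3).round(1))
crop('s9.png',295,195,335,235,12,'s9d.png');crop('t9.png',300,180,345,220,12,'t9d.png')
a=cv2.imread('pics/s9d.png');c=cv2.imread('pics/t9d.png')[:, :]
cv2.imwrite('pics/j.png',cv2.resize(np.hstack([a,c]),None,fx=.75,fy=.75))
E
```

```text
(273, 255) 0.012 [  4.9 127.7]
(273, 255) 0.03 [  0.6 129.2]
(273, 255) 0.046 [ -3.2 130.6]
(288, 305) 0.012 [-28.3 125.9]
(288, 305) 0.03 [-32.2 127.5]
(288, 305) 0.046 [-35.7 128.9]
```

View pics/j.png

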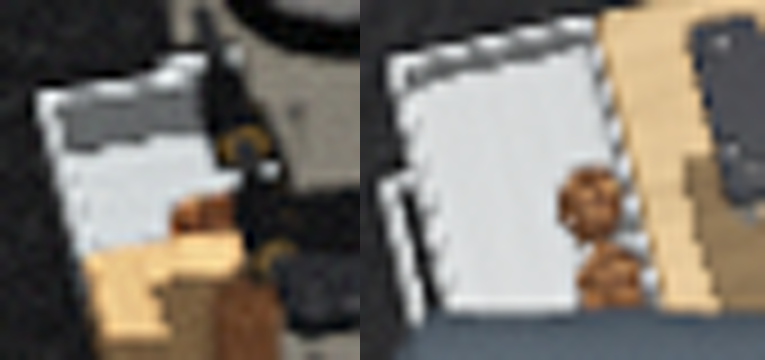

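```bash
python3 - <<'E'
from h import *
b=np.array([.504,.0023]);a=.151;R=np.array([[np.cos(a),-np.sin(a)],[np.sin(a),np.cos(a)]])
def W(x,y,z):return list(b+R@[x/1e3,y/1e3])+[z/1e3]
print('edge',proj('side',[W(-28,110,38),W(0,110,38)]))
for c in((-28.3,126),(5,128)):
  th=np.linspace(0,6.28,24)
  P=[W(c[0]+17.5*np.cos(f)*np.cos(t),c[1]+17.5*np.cos(f)*np.sin(t),5+16*np.sin(f)) for t in th for f in np.linspace(0,1.57,6)]
  p=proj('side',P);print(c,'min',p.min(0),'max',p.max(0))
E
```

```text
edge [[319.62183083 219.35044125]
 [328.20794077 218.00516836]]
(-28.3, 126) min [313.30148909 218.05731757] max [324.04765558 227.00182292]
(5, 128) min [323.1976664  216.07919796] max [333.90358178 224.97081949]
```

Both shells are in the tray area, with the nearer one possibly leaning. I'll set the scraper down mid-board, release it, and look with a clear view.

Request:
carry_out(targets=[[[0, -1, 0.2, 0, 255], [0, 0, 0.3, 0, 255], [0, 0, 0, 0, 255]]])

```text
time: 9.85
eef_pos: [0.4905, -0.0059, 0.0697]
tool_rot: [[-0.987, -0.158, -0.019], [-0.158, 0.987, -0.009], [0.02, -0.006, -1.0]]
ft_force: [-0.0, -0.4, -2.3]
opening: 0.0219
```

Request:
carry_out(targets=[[[0, 0, 0.25, 0, 255], [0, 0, 0.1, 0, 255]]])

```text
time: 10.05
eef_pos: [0.4913, -0.0058, 0.069]
tool_rot: [[-0.987, -0.159, -0.017], [-0.159, 0.987, -0.01], [0.019, -0.007, -1.0]]
ft_force: [-6.9, -2.0, 11.2]
opening: 0.0217
```

In contact at about 12 N. Releasing.

Request:
carry_out(targets=[[[0, 0, 0, 0, 120], [0, 0, 0, 0, 120], [0, 0, 0, 0, 120], [0, 0, 0, 0, 120]]])

```text
time: 10.45
eef_pos: [0.4916, -0.0047, 0.069]
tool_rot: [[-0.987, -0.161, -0.016], [-0.161, 0.987, -0.01], [0.018, -0.008, -1.0]]
ft_force: [-0.1, -0.2, -0.7]
opening: 0.0477
```

Request:
carry_out(targets=[[[0, 0, -2, 0, 120], [0, 0, -3, 0, 120], [0, 0, -4, 0, 120], [0, 0, -4, 0, 120], [0, 0, -3, 0, 120]]])

```text
time: 10.95
eef_pos: [0.4919, -0.0024, 0.2298]
tool_rot: [[-0.986, -0.162, -0.027], [-0.162, 0.987, -0.009], [0.028, -0.005, -1.0]]
ft_force: [0.2, -0.1, 0.8]
opening: 0.0492
```

```bash
python3 - <<'E'
from h import *
st()
snap('side','s10.png');snap('top','t10.png')
crop('s10.png',280,150,400,300,4,'s10c.png')
E
```

```text
{'time': 10.95, 'qpos': [-0.093, 0.2463, 1.7666, -0.0125, 1.1546, -1.8211], 'eef_pos': [0.4919, -0.0024, 0.2298], 'tool_rot': [[-0.9865, -0.1618, -0.0268], [-0.1616, 0.9868, -0.009], [0.0279, -0.0045, -0.9996]], 'ft_force': [0.241, -0.0797, 0.7621], 'opening': 0.0492}
```

View pics/s10c.png

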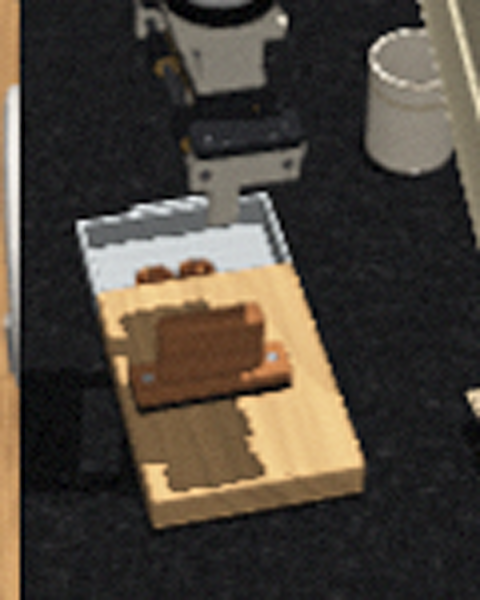

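View pics/t10.png

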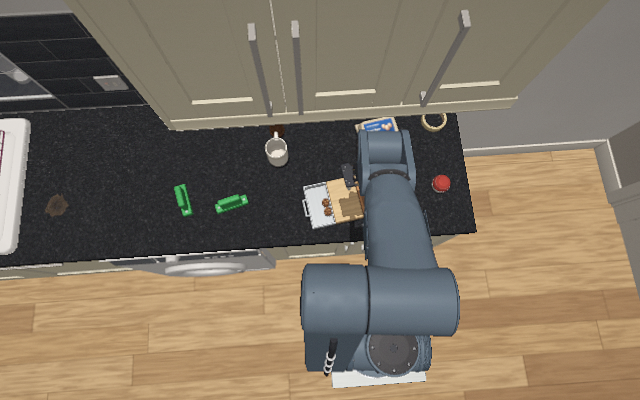

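```bash
python3 - <<'E'
from h import *
crop('s10.png',295,190,360,260,8,'a.png');crop('t10.png',295,175,345,232,8,'b.png')
a=cv2.imread('pics/a.png')[:456];c=cv2.imread('pics/b.png')[:456,:280]
cv2.imwrite('pics/j2.png',np.hstack([a,c]))
E
```

```text
(no output)
```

View pics/j2.png

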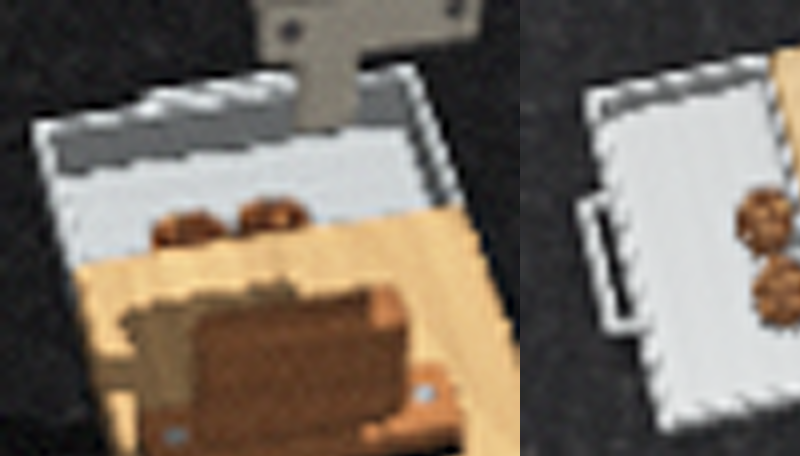

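Both shells are low in the tray, at crop (190,230) and (272,215), partly hidden behind the board edge. The scraper stands flat on the board and the gripper is well clear. Handing in.

```bash
python3 - <<'E'
from h import *
print(order.close_job())
E
```

```text
the job is handed in; nothing more can be done
None
```

Both walnut shell halves are in the steel tray, and the scraper stands upright on the board, let go. I gripped the brown scraper, set it down behind shell_a, pushed both shells over the tray end in one wipe, then drew it back to mid-board and released it. I handed the job in at about 11 s of the 45 s allowed.

**Last checks:** both cameras show both shells in the tray, at about board y 126–128 mm. The side view shows the scraper standing on the board. The gripper is open and about 12 cm above the scraper.

**Did not go cleanly:**
- **Contact force:** when I first set the scraper on the board, the wrist force briefly reached about 46 N. I backed off at once; the wrist limit is 120 N.
- **Tool tilt:** the tool drifted up to about 0.03 rad from vertical, and I could not command it back.
- **Shell height:** a rough side-view estimate put one shell a few millimetres higher than flat on the tray floor. In the clearer view after release both looked low in the tray, but I did not measure it again.

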